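# Start the shoe-brushing machine from its control station

### The arm

A 6-joint arm with a two-finger parallel gripper is mounted at the origin on a cart in front of the work surface, level with it; the furniture and walls round the work are solid. World frame = base frame: x ahead of the robot, y to its left, z up, the work surface at z = 0. Lengths are in mm, angles in degrees, forces in N, time in s.
With the tool pointing down it reaches from about 375 to 925 mm from the base axis. Payload 5.7 kg.
Tool frame: the origin (TCP) lies on the centre line of the jaws, within the pads' length; the fingertips stand 8 mm ahead of it and the grasp point (between the pads) lies 11 mm behind it; z points along the fingers, y is the line along which they close (so a half turn about z gives the same grasp; the last joint's range is limited). The gripper opens to 88 mm and grips with 3 to 60 N. Pads are 20 mm wide; open, the fingers measure 115 mm over their backs; the gripper's body (75 mm by 178 mm) begins 61 mm behind the grasp point.
Start: joints at [65.311, 20.558, 86.54, -0, 72.909, -6.595], TCP at [186.337, 570.295, 193.023] pointing down, gripper open.
Joint ranges: [-170.27, 170.27], [-57.76, 135], [12.27, 136.19], [-55.21, 235.2], [11.17, 155.16], [-170.74, 170.74]. Speed limits (degrees/s): [136.94, 136.94, 180, 180, 180, 180].

### API

Orientations are given as [roll, pitch, yaw] about the fixed x, y, z axes, in that order (R = Rz(yaw) Ry(pitch) Rx(roll)).
In Python, from station import env gives the robot as it stands.
- The arm moves only by the tool step_arm, never from a script. Its arguments are lists of equal length, an entry for each row: "dp": the shift along the world's x, y, z normalised to -1 to 1, where 1 is 25 mm, a list of three; "rot": the turn, a rotation vector about the world's x, y, z normalised to -1 to 1, where 1 is 4 degrees, a list of three; "fingers": the opening, from -1 (shut) to 1 (fully open). A call has exactly 10 rows; each row shifts and turns the commanded pose from where the row before left it; what a row does not reach is not made up. A row lasts 1/10 s, in which the tool goes at most 50 mm and 8.59 degrees, less where a joint would pass 70% of its speed; a pose out of reach is approached as far as the arm can. A call with a number of a shift or a turn outside -1 to 1 is refused whole. A call with a gripper value outside its range is refused whole. The fingers move at their own pace and stop on an object; the grip force is fixed at half the most. Time passes only in rows, so rows that do not move let the fingers close, or fill a call up. It gives the time, the measured TCP pose, the force, the opening and the grip force at its end, in the units of the state.
- env.observe(): the state, without advancing time (a new reading comes with each control period).
- env.camera(name): name is "side" or "top" or "wrist"; returns (picture, depth): 480x640x3 uint8, red, green, blue; 480x640 float32, mm along the optical axis (not along the pixel's ray), 0 where there is no reading.
- env.get_calibration(name): a dict with "vertical_fov" (degrees; the focal length in pixels is half the picture's height over the tangent of half this angle, whatever the lens; pixels are square), "cx", "cy" (the principal point, pixels), "pose" (4x4, takes a point from camera to world coordinates); the wrist camera has in their place "hand_eye" (4x4, takes a point from camera to tool coordinates, whose origin is the TCP and whose axes are the flange's). Camera axes: x right, y up, looking along -z (the intrinsics and any distortion apply to the point x, -y, -z); pixel columns grow to the right and rows downward; lengths in mm; the calibration is good to about 2 mm. A picture is of the moment at which its call begins: read the wrist's pose just before it. get_calibration takes no time and is no camera call.
- env.hand_in(): hands the job in; it is judged then, once.
The state is a dict: "t": time; "joints": joint angles; "dq": joint speeds; "joint_torque": joint torques, N m; "ee_pos": TCP position; "tool_rot": TCP orientation; "force": force on the tool from outside, world axes, zero at the start; "ft_torque": the same for the moment, N m; "grip_width": finger opening in mm; "gripper_force": force on a finger pad.
Only numpy, scipy, OpenCV 4.12 (cv2) and the standard library are available. Lean on these libraries where they do the work, as an engineer would, in place of code of your own. Each camera call takes 0.05 s, during which the arm holds its last target. There are 200 camera calls.

### The job

Start the shoe-brushing machine from the control station on the bench: tip the white mains rocker fully on (push down its raised end, the one with the green dot), then tip the orange dust-extraction rocker fully on in the same way, and last press the green start button all the way in for a moment and let it come out again. Only push with the fingertips, do not press the red stop button, and leave the spool, the tin and the bottle standing where they are.

Things in the scene. Friction and masses are not known exactly. Their poses are not given: they have to be found in the camera images.
- station: Fixed grey control box, 110 mm (x) by 290 mm (y), dark cover 60 mm above the bench. Origin: centre of its underside; x to its far side (away from the robot), y along its length, z up. On the cover, at x = 0, y = -99, -33, 33, 99 mm, in varying order: white rocker, orange rocker, green button, red button, each on a 60 x 88 mm plate. Highest point 87 mm above the bench.
- white_rocker (a joint): Angle (rad) of the white (mains) rocker about a level axis through its middle, along the station's y: 0 = off (near half level, far half sloping up, end 10 mm high), 0.36 = fully on at a hard stop (far half level, face 75 mm above the bench); on counts from 0.29. Starts at 0 to 0.06. Stays where left; takes 3 to 4 N at the outer end.
- white_rocker_press (a point): Point on the white rocker's far half (+x side of the station, green dot): press straight down here. 22 mm from the rocker's middle; the outer end is 8 mm farther. Moves with the rocker: 83 mm above the bench when off, 75 mm when on. The rocker is a shallow V, 60 mm long (station's x) and 32 mm wide (y).
- orange_rocker (a joint): Angle (rad) of the orange (dust extraction) rocker about a level axis through its middle, along the station's y: 0 = off (near half level, far half sloping up, end 10 mm high), 0.36 = fully on at a hard stop (far half level, face 75 mm above the bench); on counts from 0.29. Starts at 0 to 0.06. Stays where left; takes 3 to 4 N at the outer end.
- orange_rocker_press (a point): Point on the orange rocker's far half (+x side of the station, green dot): press straight down here. 22 mm from the rocker's middle; the outer end is 8 mm farther. Moves with the rocker: 83 mm above the bench when off, 75 mm when on. The rocker is a shallow V, 60 mm long (station's x) and 32 mm wide (y).
- green_button (a joint): Travel (m) of the green start button: 0 = out, 0.006 = bottomed on a hard stop; it springs back. It moves straight down, takes about 2 N to start and 5.4 N to bottom; pressed counts from 0.0045.
- green_button_press (a point): Centre of the top face of the green start button (flat round cap, 32 mm diameter, in a 48 mm black collar 72 mm above the bench); 87 mm above the bench when out, moves down with it. z axis up.
- red_button (a joint): Travel (m) of the red stop button: 0 = out, 0.006 = bottomed. Must stay out.
- red_button_press (a point): Centre of the top of the red stop button (mushroom cap 40 mm diameter in a yellow collar), 87 mm above the bench. Leave it alone.
- thread_spool: Loose wooden spool of white thread standing upright in front of the station, 44 mm diameter, 50 mm high; origin at its underside. Leave it.
- polish_tin: Loose round polish tin with a yellow-olive lid in front of the station, 73 mm diameter, 22 mm high; origin at its underside. Leave it.
- dye: Loose brown dye bottle with a pale cap standing upright past the station's right-hand (-y) end, 42 mm diameter, 92 mm high; origin at its underside. Leave it.
Not all that is in view belongs to the job. What is meant by the polish_tin is not purple, and is the smaller of those in its own colour.

How it is judged:
By the outcome, as a careful person would: the job done as asked, in the order asked, and still so for the second after the job is handed in, with the robot touching nothing.
It also fails if it takes over 42 s, if anything falls off the work surface, if the arm or the gripper's body presses on something with over 40 N, if the wrist force passes 120 N, or if a joint passes its speed limit or range.

## Working session

There is one attempt and no reset: what is moved stays moved. The work goes in short steps, Python scripts to look and compute and a tool call to move; the robot and the scene stay as the last step left them, time stands still between calls to the robot, and variables do not carry over. Pictures are saved under pics/ and viewed, at most 10 in all, crops included, and the job is handed in when it is done.

Besides the shell and the picture viewer there is one more tool, called by a JSON object that holds its "op" and its "data", one argument or row to a line. step_arm: Moves the arm, as the interface text tells. Scaled input: -1 to 1 covers 25 mm each way for a shift and 4 degrees each way for a turn. Its arguments: {"type":"object","properties":{"dp":{"type":"array"},"rot":{"type":"array"},"fingers":{"type":"array"}},"required":["dp","rot","fingers"]}

```bash
mkdir -p pics; cat > h.py <<'E'
from station import env
import numpy as np, cv2
def snap(n,f):
    s=env.observe(); p,d=env.camera(n); cv2.imwrite(f'pics/{f}.png',p[:,:,::-1]); np.savez(f'pics/{f}.npz',p=p,d=d,ee=s['ee_pos'],rot=s['tool_rot']); return p,d
E
python3 - <<'E'
from h import *
s=env.observe(); print(s['t'],s['ee_pos'],s['tool_rot'],s['force'],s['grip_width'])
for n in ('top','side','wrist'):
    snap(n,n+'0'); print(n,env.get_calibration(n))
E
```

```text
0.0 [186.04028197 569.64076535 192.22673446] [-1.79895038e+02 -1.24902534e-02  1.61904378e+02] [-0.09989481 -0.41468229 -0.7644513 ] 88.10249550448276
top {'vertical_fov': 44.556727363248804, 'cx': 316.5430841843927, 'cy': 240.21147810877682, 'pose': array([[ 4.07078962e-02,  9.75715762e-01, -2.15224579e-01,
         2.37548607e+02],
       [-9.99171049e-01,  3.98141254e-02, -8.48825768e-03,
        -4.58128490e+00],
       [ 2.86851558e-04,  2.15391707e-01,  9.76527690e-01,
         1.29182966e+03],
       [ 0.00000000e+00,  0.00000000e+00,  0.00000000e+00,
         1.00000000e+00]])}
side {'vertical_fov': 55.066506855163354, 'cx': 312.8819743214152, 'cy': 248.41501579251357, 'pose': array([[ 9.77403167e-01,  1.14684904e-01, -1.77568079e-01,
         3.42564484e+02],
       [-2.09730512e-01,  4.21284801e-01, -8.82344734e-01,
        -7.65351714e+02],
       [-2.63848884e-02,  8.99647981e-01,  4.35818022e-01,
         4.40873876e+02],
       [ 0.00000000e+00,  0.00000000e+00,  0.00000000e+00,
         1.00000000e+00]])}
wrist {'vertical_fov': 71.9073303783867, 'cx': 322.13002114118996, 'cy': 240.58324064895675, 'hand_eye': array([[-4.71950096e-04,  9.57622971e-01,  2.88024345e-01,
         8.09011992e+01],
       [ 9.99999335e-01,  1.48810406e-04,  1.14381136e-03,
         7.01595671e-01],
       [ 1.05247902e-03,  2.88024693e-01, -9.57622404e-01,
        -1.92148287e+02],
       [ 0.00000000e+00,  0.00000000e+00,  0.00000000e+00,
         1.00000000e+00]])}
```

View pics/top0.png

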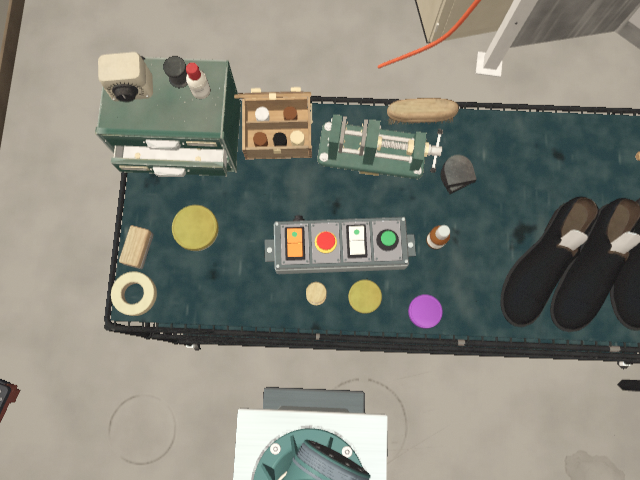

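View pics/side0.png

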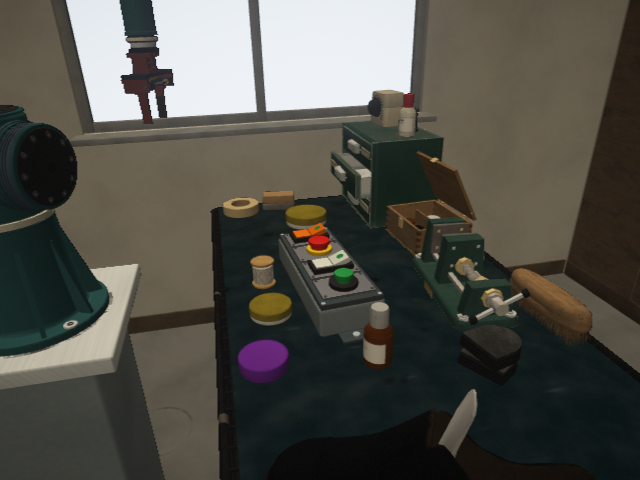

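Top view: the orange rocker is at (294,243), red button (326,242), white rocker (357,240) and green button (388,239). The spool is at (316,293) and the dye bottle at (438,236). The candidate tins are small olive (365,296), larger olive (195,228) and purple (425,311); I choose the small olive one, which must simply stay untouched. Side view: orange (310,232), red (319,243), white (328,263), green (343,275). Next I segment the colours, triangulate from both views, and make one close crop.

```bash
cat >> h.py <<'E'
from scipy.spatial.transform import Rotation as R
def campose(n,z):
    c=env.get_calibration(n)
    if n!='wrist': return c,c['pose']
    T=np.eye(4); T[:3,:3]=R.from_euler('xyz',z['rot'],degrees=True).as_matrix(); T[:3,3]=z['ee']; return c,T@c['hand_eye']
def ray(n,z,u,v):
    c,P=campose(n,z); f=240/np.tan(np.radians(c['vertical_fov']/2))
    d=P[:3,:3]@np.array([(u-c['cx'])/f,-(v-c['cy'])/f,-1.]); return P[:3,3],d
def dep(n,z,u,v):
    o,d=ray(n,z,u,v); k=z['d'][int(round(v))-1:int(round(v))+2,int(round(u))-1:int(round(u))+2]; return o+d*np.median(k[k>0])
def atz(n,z,u,v,h):
    o,d=ray(n,z,u,v); return o+d*(h-o[2])/d[2]
def tri(a,b):
    A=np.array([a[1],-b[1]]).T; t=np.linalg.lstsq(A,b[0]-a[0],rcond=None)[0]; p=a[0]+a[1]*t[0];q=b[0]+b[1]*t[1]; return (p+q)/2,np.linalg.norm(p-q)
def seg(z,box,lo,hi):
    u0,v0,u1,v1=box; m=cv2.inRange(cv2.cvtColor(z['p'][v0:v1,u0:u1],cv2.COLOR_RGB2HSV),lo,hi)
    n,l,s,c=cv2.connectedComponentsWithStats(m); i=1+np.argmax(s[1:,4]); return c[i]+[u0,v0],s[i,4]
E
python3 - <<'E'
from h import *
t=np.load('pics/top0.npz');s=np.load('pics/side0.npz')
C={'green':((50,120,60),(75,255,255)),'red':((0,180,120),(6,255,255)),'orange':((7,180,120),(18,255,255)),'white':((0,0,170),(180,60,255))}
B={'green':((372,225,405,255),(325,260,365,295)),'red':((310,228,342,258),(300,230,335,255)),'orange':((284,222,306,262),(285,222,335,245)),'white':((345,222,369,260),(300,245,350,278))}
for k in C:
    a,na=seg(t,B[k][0],*C[k]); b,nb=seg(s,B[k][1],*C[k])
    print(k,a.round(1),na,b.round(1),nb,dep('top',t,*a).round(1),dep('side',s,*b).round(1),*[np.round(x,1) for x in tri(ray('top',t,*a),ray('side',s,*b))])
for n,uv in {'tin':(365,296),'spool':(316,293),'dye':(445,230),'cornNL':(277,271),'cornNR':(409,264),'FL':(276,221),'FR':(404,217)}.items(): print(n,dep('top',t,*uv).round(1))
i=np.hstack([cv2.resize(t['p'][205:315,260:460],None,fx=4,fy=4,interpolation=2)])
cv2.imwrite('pics/crop.png',i[:,:,::-1])
E
```

```text
green [387.9 237.9] 170 [342.7 274.8] 232 [ 513.9 -144.2   87.8] [ 512.1 -154.2   87. ] [ 515.  -144.8   81.6] 0.6
red [333.5 238.5] 2 [318.5 239.8] 154 [508.4 -29.7  86.1] [504.2 -16.4  87. ] [504.1 -29.2  93.6] 5.3Traceback (most recent call last):
  File "<stdin>", line 6, in <module>
  File "h.py", line 21, in seg
    n,l,s,c=cv2.connectedComponentsWithStats(m); i=1+np.argmax(s[1:,4]); return c[i]+[u0,v0],s[i,4]
                                                     ~~~~~~~~~^^^^^^^^^
    return _wrapfunc(a, 'argmax', axis=axis, out=out, **kwds)
    return bound(*args, **kwds)
ValueError: attempt to get argmax of an empty sequence
```

```bash
python3 - <<'E'
from h import *
t=np.load('pics/top0.npz');s=np.load('pics/side0.npz')
for z,uv in((t,[(326,242),(294,250),(294,234),(357,248),(388,239)]),(s,[(319,243),(300,237),(328,265)])):
    hv=cv2.cvtColor(z['p'],cv2.COLOR_RGB2HSV); print([hv[v,u].tolist() for u,v in uv])
C={'green':((50,120,60),(80,255,255)),'red':((0,170,120),(4,255,255)),'orange':((5,170,120),(20,255,255)),'white':((0,0,190),(180,60,255))}
B={'green':((372,225,405,255),(325,260,365,295)),'red':((310,228,342,258),(300,230,335,255)),'orange':((284,222,306,262),(285,222,335,245)),'white':((345,222,369,260),(300,245,350,278))}
for k in C:
  try:
    a,na=seg(t,B[k][0],*C[k]); b,nb=seg(s,B[k][1],*C[k])
    print(k,a.round(1),na,b.round(1),nb,dep('top',t,*a).round(1),dep('side',s,*b).round(1),*[np.round(x,1) for x in tri(ray('top',t,*a),ray('side',s,*b))])
  except Exception as e: print(k,e)
for n,uv in {'tin':(365,296),'spool':(316,293),'dye':(445,230),'redt':(326,240),'orat':(294,245),'whit':(357,243),'cornNL':(277,265),'cornNR':(406,260),'FL':(277,225),'FR':(402,221)}.items(): print(n,dep('top',t,*uv).round(1))
i=cv2.resize(t['p'][205:315,260:460],None,fx=4,fy=4,interpolation=2)
cv2.imwrite('pics/crop.png',i[:,:,::-1])
E
```

```text
[[1, 176, 252], [16, 159, 255], [67, 112, 210], [30, 12, 255], [67, 126, 204]]
[[2, 219, 204], [11, 209, 99], [24, 40, 205]]
green [387.9 237.9] 170 [342.7 274.8] 232 [ 513.9 -144.2   87.8] [ 512.1 -154.2   87. ] [ 515.  -144.8   81.6] 0.6
red [325.5 240.2] 242 [318.5 239.8] 154 [503.6 -13.   88.2] [504.2 -16.4  87. ] [504.6 -13.   85.4] 0.8
orange [301.8 253.5] 6 [309.8 231. ] 242 [475.5  35.9  75.8] [502.   52.2  75.9] [486.5  34.5  82.1] 24.1
white [356.3 240.1] 404 [321.6 262.1] 121 [509.4 -78.5  75.3] [495.  -80.4  74.6] [502.5 -77.8  74.4] 13.9
tin [ 397.6 -103.8   22.3]
spool [396.2   2.7  49.9]
dye [ 534.5 -263.1   94.1]
redt [504.1 -14.   88.3]
orat [493.1  53.3  76.3]
whit [502.9 -80.1  76.4]
cornNL [451.1  88.1  62. ]
cornNR [ 473.1 -186.3   62.6]
FL [539.   93.   61.1]
FR [ 559.  -177.2   61. ]
```

View pics/crop.png

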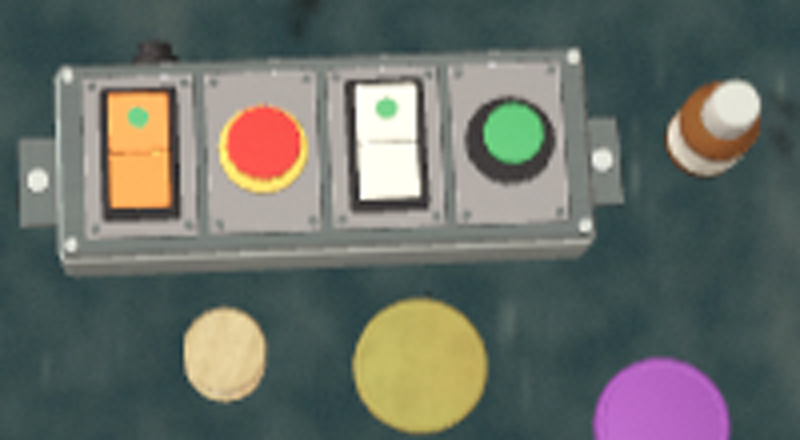

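The crop confirms the order along +y to -y: orange, red, white, green. The green dots are on the far halves, in the crop at orange (138,118) and white (386,108). The spool, small tin and bottle are clear of the path. I move above the station with fingers shut and measure with the wrist camera.

{"op": "step_arm", "data": {
  "dp": [
    [0.5,-0.95,0],
    [0.5,-0.95,0],
    [0.5,-0.95,0],
    [0.5,-0.95,0],
    [0.5,-0.95,0],
    [0.5,-0.95,0],
    [0.5,-0.95,0],
    [0.5,-0.95,0],
    [0.5,-0.95,0],
    [0.5,-0.95,0]
  ],
  "rot": [
    [0,0,0.4],
    [0,0,0.4],
    [0,0,0.4],
    [0,0,0.4],
    [0,0,0.4],
    [0,0,0.4],
    [0,0,0.4],
    [0,0,0.4],
    [0,0,0.4],
    [0,0,0.4]
  ],
  "fingers": [-1,-1,-1,-1,-1,-1,-1,-1,-1,-1]
}}

```text
t: 1.15
ee_pos: [311.5, 331.7, 192.9]
tool_rot: [-180.0, -0.0, 178.0]
force: [0.8, -0.5, 0.4]
grip_width: 11.4
gripper_force: 0.0
```

{"op": "step_arm", "data": {
  "dp": [
    [0.5,-0.95,0],
    [0.5,-0.95,0],
    [0.5,-0.95,0],
    [0.5,-0.95,0],
    [0.5,-0.95,0],
    [0.5,-0.95,0],
    [0.5,-0.95,0],
    [0.5,-0.95,0],
    [0.5,-0.95,0],
    [0.5,-0.95,0]
  ],
  "rot": [
    [0,0,0.16],
    [0,0,0.16],
    [0,0,0.16],
    [0,0,0.16],
    [0,0,0.16],
    [0,0,0.16],
    [0,0,0.16],
    [0,0,0.16],
    [0,0,0.16],
    [0,0,0.16]
  ],
  "fingers": [-1,-1,-1,-1,-1,-1,-1,-1,-1,-1]
}}

```text
t: 2.15
ee_pos: [436.5, 94.2, 192.9]
tool_rot: [-180.0, -0.0, -175.7]
force: [1.2, 0.9, -0.5]
grip_width: 0.7
gripper_force: 0.0
```

{"op": "step_arm", "data": {
  "dp": [
    [0.5,-0.95,0],
    [0.5,-0.95,0],
    [0.5,-0.95,0],
    [0.5,-0.95,0],
    [0.5,-0.95,0],
    [0.5,-0.95,0],
    [0,0,0],
    [0,0,0],
    [0,0,0],
    [0,0,0]
  ],
  "rot": [
    [0,0,0],
    [0,0,0],
    [0,0,0],
    [0,0,0],
    [0,0,0],
    [0,0,0],
    [0,0,0],
    [0,0,0],
    [0,0,0],
    [0,0,0]
  ],
  "fingers": [-1,-1,-1,-1,-1,-1,-1,-1,-1,-1]
}}

```text
t: 3.15
ee_pos: [510.6, -46.2, 192.9]
tool_rot: [180.0, -0.0, -175.6]
force: [-0.1, -0.0, -0.7]
grip_width: 0.5
gripper_force: 0.0
```

```bash
python3 - <<'E'
from h import *
s=env.observe(); print(s['t'],s['ee_pos'],s['tool_rot'],s['force'],s['grip_width'])
snap('wrist','w1')
E
```

```text
3.15 [510.61258724 -46.18279686 192.94649482] [ 1.79983045e+02 -3.07538655e-02 -1.75634382e+02] [-0.11982405 -0.04775811 -0.69824581] 0.5181546706608212
```

View pics/w1.png

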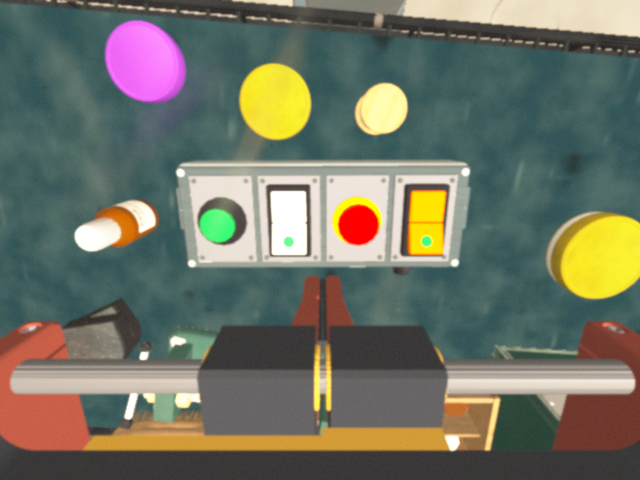

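Wrist view (robot side is up): green button (218,224), white dot (289,241), red button (358,224), orange dot (426,240). The fingertips are near (323,280).

```bash
python3 - <<'E'
from h import *
t=np.load('pics/top0.npz');w=np.load('pics/w1.npz')
G=((45,80,60),(85,255,255))
def c(z,b): return seg(z,b,*G)[0]
P={}
for k,bw,bt in(('green',(190,200,245,245),(372,225,405,255)),('wdot',(278,232,300,252),(350,226,363,238)),('odot',(414,232,438,252),(288,229,300,240))):
    a,b=c(w,bw),c(t,bt); p,e=tri(ray('wrist',w,*a),ray('top',t,*b)); h={'green':87,'wdot':83,'odot':83}[k]
    print(k,a.round(1),b.round(1),'tri',p.round(1),round(e,1),'depth',dep('wrist',w,*a).round(1),dep('top',t,*b).round(1),'atz w/t',atz('wrist',w,*a,h).round(1),atz('top',t,*b,h).round(1))
a=seg(w,(330,195,385,255),(0,170,120),(5,255,255))[0]; print('red',a,dep('wrist',w,*a),atz('wrist',w,*a,87))
for u,v in((180,172),(466,172),(456,263),(192,264)): print(dep('wrist',w,u,v).round(1),atz('wrist',w,u,v,61).round(1))
E
```

```text
green [217.2 224.8] [387.9 237.9] tri [ 515.3 -145.4   77.5] 2.2 depth [ 511.6 -142.6   87.2] [ 514.1 -144.    87.8] atz w/t [ 511.6 -142.7   87. ] [ 514.3 -144.1   87. ]
wdot [288.2 241.3] [356.  231.5] tri [533.8 -79.   51.3] 0.5 depth [524.2 -76.7  81.9] [526.1 -76.9  83.6] atz w/t [523.9 -76.6  83. ] [526.3 -76.9  83. ]
odot [426.1 240.7] [294.2 233.8] tri [514.3  54.   84.2] 2.5 depth [513.5  54.8  82.2] [515.9  53.9  82.7] atz w/t [513.3  54.5  83. ] [515.8  53.9  83. ]
red [358.11187608 224.82099828] [501.71778641 -12.39223161  87.0826563 ] [501.73758407 -12.38145608  87.        ]
[ 468.8 -185.3   61.8] [ 468.9 -185.6   61. ]
[448.   88.7  61.6] [448.  89.  61.]
[540.6  96.7  62.3] [541.   97.3  61. ]
[ 563.1 -177.6   60.9] [ 563.  -177.6   61. ]
```

The heights agree with the text (82 to 83 mm for the rockers, 87 mm for the button). Targets are white press ≈ (529.5,-76.5), orange press ≈ (519.5,54.5) and green ≈ (513,-143.5). I go to white first, hovering at tip ≈ 89 mm.

{"op": "step_arm", "data": {
  "dp": [
    [0.37,-0.6,0],
    [0.37,-0.6,0],
    [0,0,-0.8],
    [0,0,-0.8],
    [0,0,-0.8],
    [0,0,-0.8],
    [0,0,-0.6],
    [0,0,0],
    [0,0,0],
    [0,0,0]
  ],
  "rot": [
    [0,0,0],
    [0,0,0],
    [0,0,0],
    [0,0,0],
    [0,0,0],
    [0,0,0],
    [0,0,0],
    [0,0,0],
    [0,0,0],
    [0,0,0]
  ],
  "fingers": [-1,-1,-1,-1,-1,-1,-1,-1,-1,-1]
}}

```text
t: 4.2
ee_pos: [531.0, -78.0, 98.9]
tool_rot: [-180.0, 0.1, -175.7]
force: [0.4, 1.2, -0.6]
grip_width: -0.1
gripper_force: 0.0
```

```bash
python3 - <<'E'
from h import *
snap('wrist','w2')
E
```

```text
(no output)
```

View pics/w2.png

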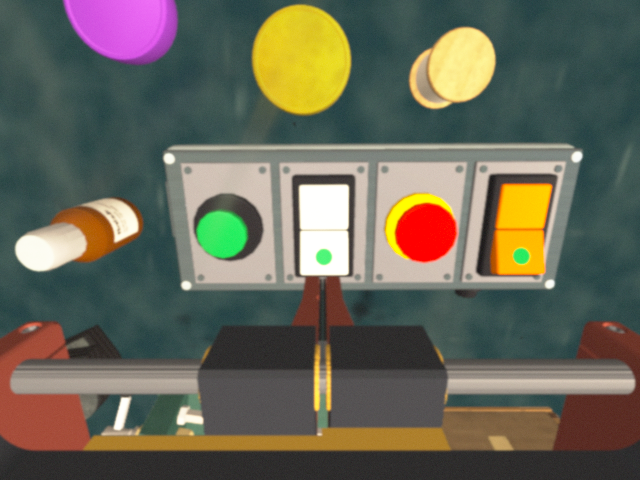

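The white dot is at (323,257) and the finger edge is at about (323,278), laterally centred. I check by projection where the tip should show.

```bash
python3 - <<'E'
from h import *
w=np.load('pics/w2.npz'); c,P=campose('wrist',w); f=240/np.tan(np.radians(c['vertical_fov']/2)); H=c['hand_eye']
def pr(q): x=np.linalg.inv(H)@np.r_[q,1]; return (c['cx']+f*x[0]/-x[2]).round(1),(c['cy']-f*x[1]/-x[2]).round(1)
print([pr(q) for q in((10,0,8),(0,0,8),(-10,0,8),(10,13,8))])
print('along col 318: v, depth, tool pt')
for v in range(250,330,6):
    d=w['d'][v,312]; x=np.array([(312-c['cx'])/f*d,-(v-c['cy'])/f*d,-d,1]); print(v,round(float(d),1),(H@x)[:3].round(1),(P@x)[:3].round(1))
for u in (300,323,345): print(u,dep('wrist',w,u,257).round(1), dep('wrist',w,u,272).round(1))
E
```

```text
[(np.float64(320.6), np.float64(256.1)), (np.float64(320.6), np.float64(270.7)), (np.float64(320.6), np.float64(284.8)), (np.float64(340.8), np.float64(256.1))]
along col 318: v, depth, tool pt
250 221.9 [10.6 -5.8 18.6] [520.9 -84.5  80.3]
256 222.4 [ 6.6 -5.8 17.8] [524.9 -84.2  81.1]
262 221.1 [ 3.2 -5.8 15.5] [528.3 -84.   83.4]
268 221.9 [-0.9 -5.8 15.1] [532.4 -83.7  83.8]
274 223.1 [-5.2 -5.8 15. ] [536.7 -83.4  83.9]
280 169.7 [ 12.4  -4.2 -35.5] [518.9 -83.  134.4]
286 162.6 [ 12.4  -3.9 -42.9] [518.9 -82.8 141.8]
292 155.3 [ 12.8  -3.7 -50.4] [518.5 -82.6 149.3]
298 150.3 [ 12.3  -3.6 -55.7] [518.9 -82.4 154.6]
304 145.4 [ 12.   -3.4 -60.9] [519.2 -82.2 159.8]
310 139.4 [ 12.4  -3.2 -67.1] [518.7 -82.1 166. ]
316 134.9 [ 12.3  -3.1 -71.8] [518.9 -81.9 170.6]
322 130.3 [ 12.4  -2.9 -76.6] [518.8 -81.8 175.5]
328 85.8 [  34.1   -1.6 -116.5] [496.9 -82.  215.3]
300 [528.9 -92.6  73.4] [540.2 -92.   73.3]
323 [524.6 -76.9  82.2] [534.2 -76.1  85.1]
345 [523.5 -62.2  82.1] [533.1 -61.5  85.2]
```

The tip doesn't show where the model puts it, so I check the actual fingertip with the side camera.

```bash
python3 - <<'E'
from h import *
p,d=snap('side','s2')
cv2.imwrite('pics/s2c.png',cv2.resize(p[130:330,230:430],None,fx=3,fy=3,interpolation=2)[:,:,::-1])
z=np.load('pics/s2.npz'); c,P=campose('side',z); f=240/np.tan(np.radians(c['vertical_fov']/2))
e=z['ee']
for q in ([0,0,-8],[0,0,36],[30,0,-8],[0,0,0]):
    x=np.linalg.inv(P)@np.r_[e+q,1]; u,v=(c['cx']+f*x[0]/-x[2]),(c['cy']-f*x[1]/-x[2]); print(q,round(u,1),round(v,1),'crop',round((u-230)*3),round((v-130)*3))
E
```

```text
[0, 0, -8] 341.4 250.5 crop 334 361
[0, 0, 36] 341.5 226.9 crop 334 291
[30, 0, -8] 358.2 248.5 crop 384 355
[0, 0, 0] 341.4 246.3 crop 334 349
```

View pics/s2c.png

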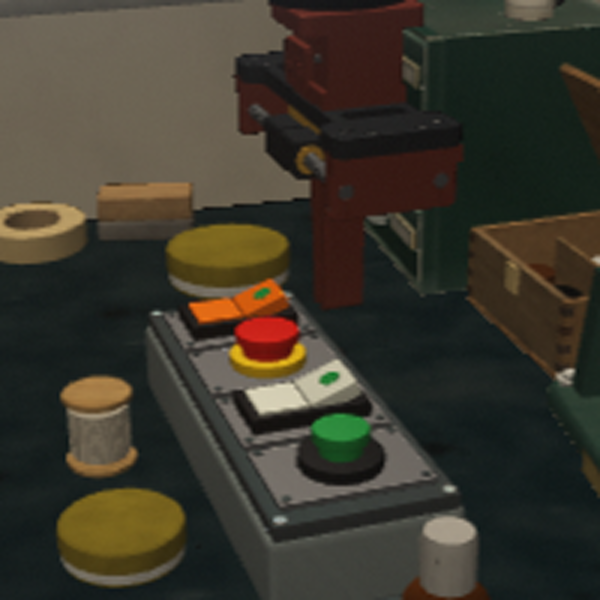

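The side view shows the finger ending at crop (340,303), while the model expects the tip at (334,361). The real tip therefore stands higher than stated. I measure it by depth.

```bash
python3 - <<'E'
from h import *
z=np.load('pics/s2.npz'); print('ee',z['ee'])
for v in range(205,246,3):
    print(v,[(dep('side',z,u,v)-z['ee']).round(0).tolist() for u in (338,343,348)], z['p'][v,343].tolist())
for v in range(225,235): print(v, z['d'][v,343], z['p'][v,343].tolist())
E
```

```text
ee [530.94906196 -77.81314521  98.98285886]
205 [[-9.0, -12.0, 81.0], [-1.0, -13.0, 80.0], [7.0, -13.0, 79.0]] [52, 24, 18]
208 [[-9.0, -11.0, 75.0], [-1.0, -12.0, 74.0], [8.0, -12.0, 73.0]] [53, 25, 20]
211 [[-9.0, -11.0, 70.0], [-1.0, -11.0, 69.0], [8.0, -10.0, 67.0]] [53, 24, 19]
214 [[-9.0, -10.0, 64.0], [-0.0, -11.0, 64.0], [8.0, -10.0, 62.0]] [53, 25, 19]
217 [[-8.0, -10.0, 59.0], [-0.0, -10.0, 58.0], [9.0, -9.0, 57.0]] [52, 24, 19]
220 [[-8.0, -9.0, 53.0], [0.0, -8.0, 52.0], [9.0, -8.0, 51.0]] [54, 26, 20]
223 [[-8.0, -8.0, 47.0], [-0.0, -10.0, 47.0], [9.0, -8.0, 45.0]] [52, 25, 18]
226 [[-9.0, -10.0, 43.0], [0.0, -8.0, 41.0], [9.0, -8.0, 40.0]] [54, 26, 20]
229 [[-8.0, -9.0, 37.0], [0.0, -9.0, 36.0], [9.0, -8.0, 35.0]] [55, 27, 21]
232 [[-8.0, -9.0, 32.0], [1.0, -7.0, 30.0], [89.0, 268.0, -98.0]] [32, 25, 22]
235 [[63.0, 262.0, -100.0], [75.0, 261.0, -101.0], [85.0, 253.0, -99.0]] [25, 32, 31]
238 [[59.0, 245.0, -100.0], [70.0, 242.0, -100.0], [81.0, 239.0, -100.0]] [27, 33, 32]
241 [[22.0, 106.0, -40.0], [65.0, 226.0, -99.0], [77.0, 225.0, -100.0]] [25, 31, 30]
244 [[16.0, 85.0, -36.0], [61.0, 209.0, -99.0], [72.0, 207.0, -99.0]] [22, 29, 27]
225 764.0694 [54, 26, 20]
226 764.33453 [54, 26, 20]
227 762.10223 [54, 27, 20]
228 766.39185 [55, 26, 20]
229 766.42633 [55, 27, 21]
230 765.10034 [54, 25, 19]
231 768.0764 [52, 25, 19]
232 770.01733 [32, 25, 22]
233 1084.2408 [23, 28, 27]
234 1079.1023 [25, 31, 30]
```

Both cameras agree that the fingertips end about 33 mm *behind* the reported TCP, so the tip is now at ≈ 132 mm rather than 91 mm. I descend carefully using force feedback. First I go only 8 mm down, with a 1.5 mm correction, to test whether there is contact at the nominal tip.

{"op": "step_arm", "data": {
  "dp": [
    [-0.06,0.04,-0.08],
    [0,0,-0.08],
    [0,0,-0.08],
    [0,0,-0.08],
    [0,0,0],
    [0,0,0],
    [0,0,0],
    [0,0,0],
    [0,0,0],
    [0,0,0]
  ],
  "rot": [
    [0,0,0],
    [0,0,0],
    [0,0,0],
    [0,0,0],
    [0,0,0],
    [0,0,0],
    [0,0,0],
    [0,0,0],
    [0,0,0],
    [0,0,0]
  ],
  "fingers": [-1,-1,-1,-1,-1,-1,-1,-1,-1,-1]
}}

```text
t: 5.3
ee_pos: [528.4, -76.2, 90.1]
tool_rot: [-180.0, 0.0, -175.7]
force: [-0.3, -0.3, -1.6]
grip_width: 0.4
gripper_force: 0.0
```

No contact at the nominal height, so the fingertips really are shorter. I continue down to tip ≈ 92 mm (ee ≈ 60).

{"op": "step_arm", "data": {
  "dp": [
    [0,0,-0.2],
    [0,0,-0.2],
    [0,0,-0.2],
    [0,0,-0.2],
    [0,0,-0.2],
    [0,0,-0.2],
    [0,0,0],
    [0,0,0],
    [0,0,0],
    [0,0,0]
  ],
  "rot": [
    [0,0,0],
    [0,0,0],
    [0,0,0],
    [0,0,0],
    [0,0,0],
    [0,0,0],
    [0,0,0],
    [0,0,0],
    [0,0,0],
    [0,0,0]
  ],
  "fingers": [-1,-1,-1,-1,-1,-1,-1,-1,-1,-1]
}}

```text
t: 6.3
ee_pos: [528.6, -76.3, 60.3]
tool_rot: [-180.0, 0.0, -175.7]
force: [-0.6, 0.2, -0.3]
grip_width: 0.4
gripper_force: 0.0
```

```bash
python3 - <<'E'
from h import *
p,d=snap('side','s3'); w=snap('wrist','w3')
a=cv2.resize(p[180:330,270:420],None,fx=2.6,fy=2.6,interpolation=2); b=cv2.resize(w[0][200:300,260:400],(546,390))[:, :400]
cv2.imwrite('pics/s3c.png',np.hstack([a,b])[:,:,::-1])
z=np.load('pics/s3.npz'); print('ee',z['ee'],env.observe()['force'])
for v in range(232,262,2):
    print(v,[(dep('side',z,u,v)).round(0).tolist() for u in (336,341,346)])
E
```

```text
ee [528.601303   -76.28571172  60.27756988] [ 0.40297412 -0.34231325  0.18997776]
232 [[519.0, -87.0, 131.0], [527.0, -88.0, 131.0], [536.0, -87.0, 129.0]]
234 [[519.0, -87.0, 127.0], [528.0, -87.0, 127.0], [536.0, -87.0, 125.0]]
236 [[519.0, -86.0, 123.0], [528.0, -87.0, 123.0], [537.0, -86.0, 121.0]]
238 [[519.0, -86.0, 120.0], [528.0, -86.0, 118.0], [537.0, -86.0, 118.0]]
240 [[520.0, -85.0, 115.0], [528.0, -86.0, 115.0], [537.0, -85.0, 113.0]]
242 [[519.0, -86.0, 112.0], [528.0, -85.0, 111.0], [537.0, -83.0, 109.0]]
244 [[519.0, -86.0, 109.0], [528.0, -85.0, 107.0], [537.0, -84.0, 105.0]]
246 [[519.0, -85.0, 104.0], [528.0, -85.0, 103.0], [537.0, -85.0, 102.0]]
248 [[519.0, -86.0, 101.0], [528.0, -85.0, 100.0], [537.0, -84.0, 98.0]]
250 [[519.0, -85.0, 97.0], [528.0, -85.0, 96.0], [537.0, -85.0, 94.0]]
252 [[519.0, -86.0, 93.0], [528.0, -84.0, 91.0], [540.0, -75.0, 86.0]]
254 [[523.0, -69.0, 81.0], [531.0, -75.0, 83.0], [550.0, -40.0, 63.0]]
256 [[522.0, -75.0, 80.0], [529.0, -81.0, 82.0], [536.0, -87.0, 84.0]]
258 [[520.0, -81.0, 79.0], [528.0, -86.0, 81.0], [535.0, -92.0, 83.0]]
260 [[519.0, -86.0, 78.0], [526.0, -92.0, 80.0], [535.0, -93.0, 80.0]]
```

View pics/s3c.png

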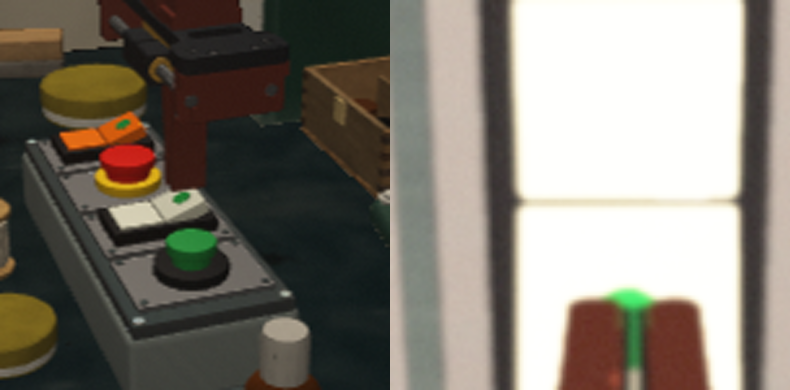

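The tip is at ≈ 92 mm directly over the white far half, centred on it, with the top edge of the green dot showing just past the finger. Now I press.

{"op": "step_arm", "data": {
  "dp": [
    [0,0,-0.12],
    [0,0,-0.12],
    [0,0,-0.12],
    [0,0,-0.08],
    [0,0,-0.08],
    [0,0,-0.04],
    [0,0,0],
    [0,0,0],
    [0,0,0],
    [0,0,0]
  ],
  "rot": [
    [0,0,0],
    [0,0,0],
    [0,0,0],
    [0,0,0],
    [0,0,0],
    [0,0,0],
    [0,0,0],
    [0,0,0],
    [0,0,0],
    [0,0,0]
  ],
  "fingers": [-1,-1,-1,-1,-1,-1,-1,-1,-1,-1]
}}

```text
t: 7.4
ee_pos: [528.0, -76.2, 45.9]
tool_rot: [-180.0, -0.0, -175.7]
force: [1.3, -0.7, 2.0]
grip_width: 0.5
gripper_force: 1.1
```

{"op": "step_arm", "data": {
  "dp": [
    [0,0,-0.04],
    [0,0,-0.04],
    [0,0,0],
    [0,0,0],
    [0,0,0],
    [0,0,0],
    [0,0,0],
    [0,0,0],
    [0,0,0],
    [0,0,0]
  ],
  "rot": [
    [0,0,0],
    [0,0,0],
    [0,0,0],
    [0,0,0],
    [0,0,0],
    [0,0,0],
    [0,0,0],
    [0,0,0],
    [0,0,0],
    [0,0,0]
  ],
  "fingers": [-1,-1,-1,-1,-1,-1,-1,-1,-1,-1]
}}

```text
t: 8.4
ee_pos: [528.1, -76.3, 45.4]
tool_rot: [-180.0, -0.0, -175.7]
force: [-3.2, 0.6, 18.5]
grip_width: 0.3
gripper_force: 9.1
```

The force jumped to 18.5 N with 0.5 mm of motion, so the white rocker is on its hard stop. I lift and move over orange, then check.

{"op": "step_arm", "data": {
  "dp": [
    [0,0,0.4],
    [0,0,0.9],
    [0,0,0.7],
    [-0.06,0.87,0],
    [-0.06,0.87,0],
    [-0.06,0.87,0],
    [-0.06,0.87,0],
    [-0.06,0.87,0],
    [-0.06,0.87,0],
    [0,0,0]
  ],
  "rot": [
    [0,0,0],
    [0,0,0],
    [0,0,0],
    [0,0,0],
    [0,0,0],
    [0,0,0],
    [0,0,0],
    [0,0,0],
    [0,0,0],
    [0,0,0]
  ],
  "fingers": [-1,-1,-1,-1,-1,-1,-1,-1,-1,-1]
}}

```text
t: 9.4
ee_pos: [517.4, 56.3, 93.5]
tool_rot: [180.0, -0.2, -175.6]
force: [-0.6, -0.4, 0.5]
grip_width: 0.3
gripper_force: 0.0
```

```bash
python3 - <<'E'
from h import *
for _ in range(1): w=snap('wrist','w4'); p,d=snap('side','s4')
print(env.observe()['ee_pos'])
a=cv2.resize(p[200:310,270:400],(520,440)); b=cv2.resize(w[0][150:300,20:360],(800,353))[:, :]
print(a.shape,b.shape)
cv2.imwrite('pics/s4c.png',np.vstack([cv2.resize(a,(280,237)).copy() if 0 else cv2.copyMakeBorder(cv2.resize(a,(284,240)),0,0,0,516,0),b])[:,:,::-1])
z=np.load('pics/s4.npz')
# far-half slope of rockers along station x from side depth (world z at +8..+28)
c,P=campose('side',z); f=240/np.tan(np.radians(c['vertical_fov']/2)); Pi=np.linalg.inv(P)
R0=np.array([507.5,-78]);O=np.array([497.5,53.])
for nm,m in(('white',R0),('orange',O)):
    for s in (-24,-12,6,12,18,24,28):
        x=Pi@np.r_[m+s*np.array([.997,.077]),75 if nm=='white' else 76+max(0,s)*.33,1]
        print(nm,s,dep('side',z,c['cx']+f*x[0]/-x[2],c['cy']-f*x[1]/-x[2]).round(1))
E
```

```text
[518.35744196  54.32319174  93.66185878]
(440, 520, 3) (353, 800, 3)
white -24 [481.2 -91.3  81.1]
white -12 [493.1 -89.9  80.8]
white 6 [513.2 -78.6  75.6]
white 12 [519.6 -76.7  74.8]
white 18 [525.  -78.2  75.9]
white 24 [531.5 -76.   74.9]
white 28 [535.4 -76.   75.1]
orange -24 [473.7  51.8  75.7]
orange -12 [486.2  55.9  74.3]
orange 6 [504.2  56.9  76.5]
orange 12 [510.2  57.8  78.3]
orange 18 [515.4  54.1  82.1]
orange 24 [521.6  55.6  83.6]
orange 28 [526.2  58.7  83.7]
```

View pics/s4c.png

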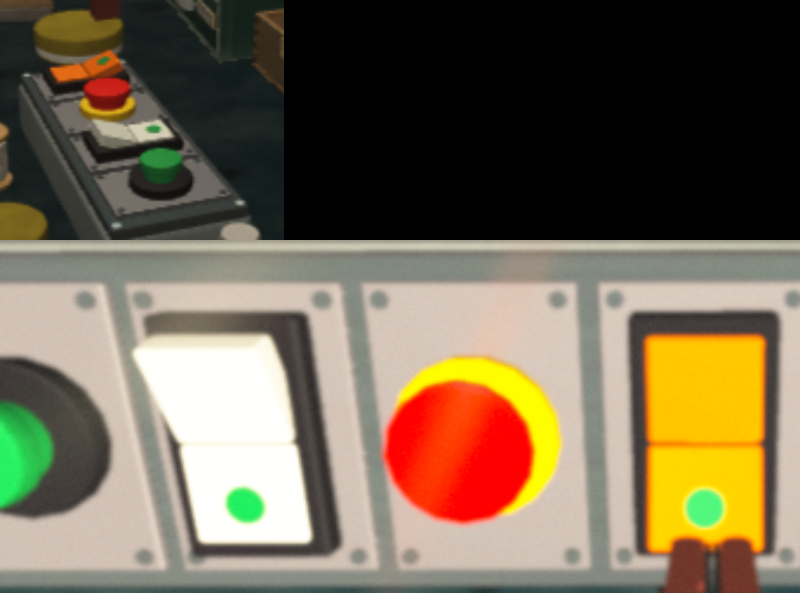

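White's far half is now flat at 75 mm (on), and orange is still off with the fingers over its far half. I descend on orange the same way.

{"op": "step_arm", "data": {
  "dp": [
    [0,0,-0.4],
    [0,0,-0.4],
    [0,0,-0.4],
    [0,0,-0.12],
    [0,0,-0.12],
    [0,0,-0.12],
    [0,0,-0.12],
    [0,0,-0.08],
    [0,0,-0.08],
    [0,0,-0.04]
  ],
  "rot": [
    [0,0,0],
    [0,0,0],
    [0,0,0],
    [0,0,0],
    [0,0,0],
    [0,0,0],
    [0,0,0],
    [0,0,0],
    [0,0,0],
    [0,0,0]
  ],
  "fingers": [-1,-1,-1,-1,-1,-1,-1,-1,-1,-1]
}}

```text
t: 10.5
ee_pos: [520.8, 54.3, 47.4]
tool_rot: [-180.0, 0.1, -175.7]
force: [3.2, 0.1, 3.3]
grip_width: 0.5
gripper_force: 1.8
```

{"op": "step_arm", "data": {
  "dp": [
    [0,0,-0.04],
    [0,0,-0.04],
    [0,0,0],
    [0,0,0],
    [0,0,0],
    [0,0,0],
    [0,0,0],
    [0,0,0],
    [0,0,0],
    [0,0,0]
  ],
  "rot": [
    [0,0,0],
    [0,0,0],
    [0,0,0],
    [0,0,0],
    [0,0,0],
    [0,0,0],
    [0,0,0],
    [0,0,0],
    [0,0,0],
    [0,0,0]
  ],
  "fingers": [-1,-1,-1,-1,-1,-1,-1,-1,-1,-1]
}}

```text
t: 11.5
ee_pos: [520.2, 54.3, 45.6]
tool_rot: [-180.0, 0.1, -175.7]
force: [1.8, 0.5, 7.3]
grip_width: 0.5
gripper_force: 3.6
```

One more millimetre to reach the stop.

{"op": "step_arm", "data": {
  "dp": [
    [0,0,-0.04],
    [0,0,0],
    [0,0,0],
    [0,0,0],
    [0,0,0],
    [0,0,0],
    [0,0,0],
    [0,0,0],
    [0,0,0],
    [0,0,0]
  ],
  "rot": [
    [0,0,0],
    [0,0,0],
    [0,0,0],
    [0,0,0],
    [0,0,0],
    [0,0,0],
    [0,0,0],
    [0,0,0],
    [0,0,0],
    [0,0,0]
  ],
  "fingers": [-1,-1,-1,-1,-1,-1,-1,-1,-1,-1]
}}

```text
t: 12.5
ee_pos: [520.3, 54.3, 45.4]
tool_rot: [-180.0, 0.1, -175.7]
force: [0.9, 0.6, 16.5]
grip_width: 0.6
gripper_force: 8.0
```

Orange is on its stop (16.5 N, no further travel). I lift and move to green.

{"op": "step_arm", "data": {
  "dp": [
    [0,0,0.4],
    [0,0,0.9],
    [0,0,0.7],
    [0,0,0],
    [0,0,0],
    [0,0,0],
    [0,0,0],
    [-0.035,-0.99,0],
    [-0.035,-0.99,0],
    [-0.035,-0.99,0]
  ],
  "rot": [
    [0,0,0],
    [0,0,0],
    [0,0,0],
    [0,0,0],
    [0,0,0],
    [0,0,0],
    [0,0,0],
    [0,0,0],
    [0,0,0],
    [0,0,0]
  ],
  "fingers": [-1,-1,-1,-1,-1,-1,-1,-1,-1,-1]
}}

```text
t: 13.5
ee_pos: [516.0, -20.5, 93.2]
tool_rot: [180.0, -0.1, -175.7]
force: [-0.1, -0.6, 0.2]
grip_width: 0.3
gripper_force: 0.0
```

{"op": "step_arm", "data": {
  "dp": [
    [-0.035,-0.99,0],
    [-0.035,-0.99,0],
    [-0.035,-0.99,0],
    [-0.035,-0.99,0],
    [-0.035,-0.99,0],
    [0,0,0],
    [0,0,0],
    [0,0,0],
    [0,0,0],
    [0,0,0]
  ],
  "rot": [
    [0,0,0],
    [0,0,0],
    [0,0,0],
    [0,0,0],
    [0,0,0],
    [0,0,0],
    [0,0,0],
    [0,0,0],
    [0,0,0],
    [0,0,0]
  ],
  "fingers": [-1,-1,-1,-1,-1,-1,-1,-1,-1,-1]
}}

```text
t: 14.5
ee_pos: [512.3, -142.8, 94.0]
tool_rot: [180.0, -0.0, -175.6]
force: [-0.1, 0.3, -0.5]
grip_width: 0.4
gripper_force: 0.0
```

```bash
python3 - <<'E'
from h import *
w=snap('wrist','w5'); p,d=snap('side','s5')
print(env.observe()['ee_pos'],env.observe()['force'])
a=cv2.resize(p[150:330,270:420],(500,600)); b=cv2.resize(w[0][150:300,180:640],(800,261))
cv2.imwrite('pics/s5c.png',np.vstack([cv2.copyMakeBorder(cv2.resize(a,(270,324)),0,0,0,530,0),b])[:,:,::-1])
z=np.load('pics/w5.npz')
c,P=campose('wrist',z); f=240/np.tan(np.radians(c['vertical_fov']/2)); Pi=np.linalg.inv(P)
for nm,m in(('white',np.array([507.5,-78])),('orange',np.array([497.5,53.]))):
    for s in (6,12,18,24,28):
        x=Pi@np.r_[m+s*np.array([.997,.077]),75,1]
        print(nm,s,dep('wrist',z,c['cx']+f*x[0]/-x[2],c['cy']-f*x[1]/-x[2]).round(1))
z=np.load('pics/w5.npz'); m=seg(z,(280,180,370,260),(45,80,60),(85,255,255)); print(m,atz('wrist',z,*m[0],87))
E
```

```text
[ 512.39433049 -143.11518337   94.05868117] [ 0.64771524  0.4349976  -0.88152184]
white 6 [513.5 -77.6  75.1]
white 12 [519.1 -77.3  75.8]
white 18 [525.1 -76.9  75.8]
white 24 [531.3 -76.3  75.4]
white 28 [535.5 -75.8  74.7]
orange 6 [503.4  53.2  75.3]
orange 12 [509.4  53.8  75.1]
orange 18 [514.9  53.1  76.4]
orange 24 [521.1  54.2  75.7]
orange 28 [525.3  54.9  75.3]
(array([319.38209607, 253.70305677]), np.int32(458)) [ 500.34740323 -144.44131782   87.        ]
```

View pics/s5c.png

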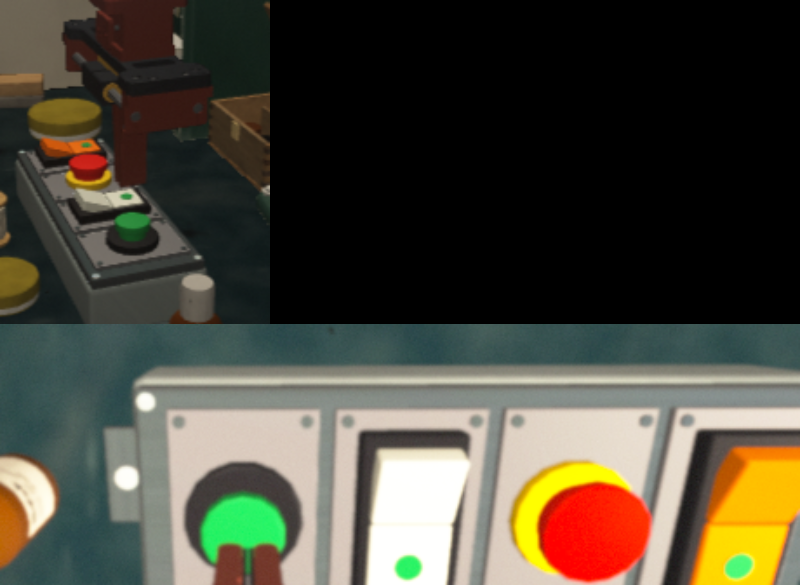

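Both rockers read flat at about 75 mm on their far halves, so both are on. The fingers are over the green cap. Now I press green: bottom expected at ee ≈ 51.4.

{"op": "step_arm", "data": {
  "dp": [
    [0,0,-0.4],
    [0,0,-0.4],
    [0,0,-0.4],
    [0,0,-0.1],
    [0,0,-0.1],
    [0,0,-0.1],
    [0,0,-0.1],
    [0,0,-0.1],
    [0,0,-0.04],
    [0,0,0]
  ],
  "rot": [
    [0,0,0],
    [0,0,0],
    [0,0,0],
    [0,0,0],
    [0,0,0],
    [0,0,0],
    [0,0,0],
    [0,0,0],
    [0,0,0],
    [0,0,0]
  ],
  "fingers": [-1,-1,-1,-1,-1,-1,-1,-1,-1,-1]
}}

```text
t: 15.6
ee_pos: [512.2, -143.7, 51.6]
tool_rot: [-180.0, 0.0, -175.7]
force: [-4.4, 0.6, 13.1]
grip_width: 0.7
gripper_force: 6.5
```

Bottomed (13 N against the 5.4 N needed). I release and lift clear.

{"op": "step_arm", "data": {
  "dp": [
    [0,0,0],
    [0,0,0],
    [0,0,0.2],
    [0,0,0.4],
    [0,0,0.8],
    [0,0,0.8],
    [0,0,0.8],
    [0,0,0.8],
    [0,0,0],
    [0,0,0]
  ],
  "rot": [
    [0,0,0],
    [0,0,0],
    [0,0,0],
    [0,0,0],
    [0,0,0],
    [0,0,0],
    [0,0,0],
    [0,0,0],
    [0,0,0],
    [0,0,0]
  ],
  "fingers": [-1,-1,-1,-1,-1,-1,-1,-1,-1,-1]
}}

```text
t: 16.6
ee_pos: [512.8, -143.9, 145.8]
tool_rot: [-180.0, 0.1, -175.7]
force: [-0.2, 0.9, -1.0]
grip_width: 0.4
gripper_force: 0.0
```

```bash
python3 - <<'E'
from h import *
w=snap('wrist','w6'); p,d=snap('side','s6'); z=np.load('pics/w6.npz'); s=env.observe(); print(s['t'],s['ee_pos'],s['force'])
c,P=campose('wrist',z); f=240/np.tan(np.radians(c['vertical_fov']/2)); Pi=np.linalg.inv(P)
for nm,q in dict(white=(529.5,-76.3,75),orange=(519.4,54.7,75),green=(505,-144,87),red=(502.5,-13,87)).items():
    x=Pi@np.r_[q,1]; print(nm,dep('wrist',z,c['cx']+f*x[0]/-x[2],c['cy']-f*x[1]/-x[2]).round(1))
a=np.load('pics/side0.npz')['p'].astype(int); b=p.astype(int)
for nm,(u0,v0,u1,v1) in dict(spool=(245,250,282,292),tin=(245,288,297,328),dye=(358,300,398,372)).items(): print(nm,'mean diff',abs(a-b)[v0:v1,u0:u1].mean().round(2))
E
```

```text
16.7 [ 511.71422087 -143.44820084  144.63744002] [-0.05370034 -0.48325117  0.57227518]
white [529.3 -76.4  75.5]
orange [519.1  54.1  75.8]
green [ 504.8 -144.    87.7]
red [502.3 -13.4  87.8]
spool mean diff 0.71
tin mean diff 0.74
dye mean diff 0.74
```

Both rockers are on, green and red are out, the loose things are unmoved and the robot is clear, so I hand in.

```bash
python3 -c "
from station import env
print(env.hand_in())"
```

```text
the job is handed in; nothing more can be done
None
```

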